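# Load the tape stand and hold its brake pin drawn

### The arm

A 6-joint arm with a two-finger parallel gripper is mounted at the origin on a cart in front of the work surface, level with it; the furniture and walls round the work are solid. World frame = base frame: x ahead of the robot, y to its left, z up, the work surface at z = 0. Lengths are in m, angles in rad, forces in N, time in s.
With the tool pointing down it reaches from about 0.325 to 0.75 m from the base axis. Payload 7.6 kg.
Tool frame: the origin (TCP) lies midway between the tips of the shut fingers; the grasp point (between the pads) lies arm.tcp_to_grasp behind it (arm.tcp_to_grasp is the distance from the TCP to the grasp point, in m); z points along the fingers, y is the line along which they close (so a half turn about z gives the same grasp; the last joint's range is limited). The gripper opens to 85 mm and grips with 20 to 120 N. Pads are 22 mm wide; open, the fingers measure 114 mm over their backs; the gripper's body (76 mm by 85 mm) begins 54 mm behind the grasp point. The pads swing forward as they close: fully open they stand 13 mm farther back than shut.
Start: joints at [1.171, 0.052, 1.401, -0, 1.689, -0.07], TCP at [0.17, 0.497, 0.231] pointing down, gripper open.
Joint ranges: [-2.9, 2.9], [-0.91, 2.17], [0.12, 2.37], [-1.06, 4.2], [0.26, 2.73], [-2.93, 2.93]. Speed limits (rad/s): [2.57, 2.57, 3.01, 3.14, 3.14, 3.14].

### API

Orientations are given as a unit quaternion [w, x, y, z].
In Python, from bench import arm, cams, workorder gives the robot as it stands.
- The arm moves only by the tool play_rows, never from a script. Its argument "plan" is a list of rows, each a list of 3 entries, a list of its own where there are three numbers: the opening in per cent of the stroke, from 0 (shut) to 100 (fully open), then the shift along the tool's x, y, z in m, then the turn about the tool's z in degrees. A call has 1 to 10 rows; each row shifts and turns the commanded pose from where the row before left it, along the tool's axes as they then stand; what a row does not reach is not made up. A row lasts 1/8 s, in which the tool goes at most 62.5 mm and 10.7 degrees, less where a joint would pass 70% of its speed; a pose out of reach is approached as far as the arm can. A call with a gripper value outside its range is refused whole. The fingers move at their own pace and stop on an object; "grip_force" is the grip in N (left out, the last holds). Time passes only in rows, so rows that do not move let the fingers close. It gives the time, the measured TCP pose, the force, the opening and the grip force at its end, in the units of the state.
- arm.read_state(): the state, without advancing time (a new reading comes with each control period).
- cams.grab_frame(name): name is "scene" or "top"; returns a dict with "color" (400x640x3 uint8, red, green, blue), "fx", "fy", "cx", "cy" (pixels), "T" (4x4, takes a point from camera to world coordinates). Camera axes: x right, y down, z forward; pixel columns grow to the right and rows downward; lengths in m; the calibration is good to about 2 mm. A picture is of the moment at which its call begins. There is no depth.
- workorder.hand_in(): hands the job in; it is judged then, once.
The state is a dict: "time_s": time; "q": joint angles; "joint_vel": joint speeds; "tau": joint torques, N m; "ee_pos": TCP position; "eef_rot": TCP orientation; "wrist_force": force on the tool from outside, world axes, zero at the start; "wrist_torque": the same for the moment, N m; "width": finger opening in m; "grip_force": force on a finger pad.
Only numpy, scipy, OpenCV 4.12 (cv2) and the standard library are available. Lean on these libraries where they do the work, as an engineer would, in place of code of your own. Each camera call takes 0.05 s, during which the arm holds its last target. There are 200 camera calls.

### The job

Put the small, tall roll of paper tape over the upright spindle of the tape stand so that it sits flat on the round table, and let go of it. Then grip the brake pin by its knurled knob and draw it straight along its leaning sleeve, gently and without wrenching it, until about 45 mm of shaft shows (the dark ring round the shaft is then just at the mouth of the sleeve), and never right out; finish while still holding the pin still there, the roll left in place. Do not knock over the two vials.

Things in the scene. Friction and masses are not known exactly. Their poses are not given: they have to be found in the camera images.
- spool_center (a point): roll of pale paper tape on a cardboard core: hollow cylinder 50 mm in diameter, 42 mm tall, through hole 22 mm, 80 g, standing on the bench with its hole upright (a wider, flat roll 86 mm across and 19 mm high is not meant). Point: its centre, half-way up; z is its axis
- table_top (a point): tape stand (fixed). Point: centre of the upper face of its round table (64 mm across, 24 mm above the bench), from which rises the upright steel spindle, 16 mm in diameter, its tapered tip 52 mm above the point. The roll seats with its centre 21 mm above the point. x is horizontal, from brake sleeve to spindle; z up
- sleeve_mouth (a point): brake sleeve: aluminium block 40 x 40 mm, 80 mm long, at the stand's end nearer the robot, with a 16 mm through bore along its length. It leans 0.45 rad from upright, away from the spindle, so towards the robot. Point: centre of the bore's upper mouth, 90 mm above the bench; z is the bore's axis, pointing out; y is horizontal, the stand's y
- pin_knob (a point): brake pin, 150 g, slides freely in the sleeve with 1 mm play all round and drops home if let go: steel shaft 14 mm thick, 74 mm of it in the bore when home; collar 26 mm across, 4 mm thick, on the mouth; above a short neck a black knob 24 mm across, 30 mm long. Point: knob centre, 27 mm out from the mouth when home (72 mm when drawn 45 mm); z is the pin's axis, pointing out
- vial_a: small upright plastic vial with white cap, 30 mm across, 60 mm tall, a bystander; origin at the centre of its underside
- vial_b: upright plastic vial with white cap, 34 mm across, 68 mm tall, a bystander; origin at the centre of its underside
- brake_pin: the same brake pin; origin on its axis at the underside of its collar, at the bore's mouth when home; z along the pin, out of the bore
- tape_spool: the same roll of paper tape; origin at the centre of its underside
- stand: the tape stand: grey base plate 235 x 100 mm, 14 mm thick, long along x, turned up to 0.35 rad, with sleeve and spindle 130 mm apart; origin at the centre of the base plate's underside on the bench, 65 mm from the spindle axis; axes as for table_top
Mind the look-alikes: they are no part of the job. What is shaped like the tape_spool but yellow is not meant.

How it is judged:
On the way, in this order (a step that is already met when the one before it is completed fails the run):
1. the roll sits on the round table over the spindle and is let go, the brake pin still home (horizontal distance between spool_center and table_top below 0.006 m and z of spool_center in the frame of table_top between 0.017 and 0.0245 m and angle between spool_center's own z axis and vertical below 0.06 rad and contact force between the fingers and tape_spool below 0.2 N and z of pin_knob in the frame of sleeve_mouth below 0.035 m), for 0.2 s.
2. the brake pin is gripped and drawn 34 to 57 mm out (z of pin_knob in the frame of sleeve_mouth between 0.061 and 0.084 m and angle between the z axis of pin_knob and the z axis of sleeve_mouth, either way round below 0.12 rad and contact force between the fingers and brake_pin above 1.5 N), for 0.2 s.
At the end, for the whole second after the job is handed in: Roll on the round table over the spindle (within 6 mm of its axis, 3.5 mm of seated height, 0.06 rad of upright), not touched by the fingers; pin gripped, drawn 34 to 57 mm, within 0.12 rad of the bore axis, still (under 10 mm/s), under 25 N against the stand (all of step 2 and horizontal distance between spool_center and table_top below 0.006 m and z of spool_center in the frame of table_top between 0.017 and 0.0245 m and angle between spool_center's own z axis and vertical below 0.06 rad and linear speed of brake_pin below 0.01 m/s and contact force between brake_pin and stand below 25 N and contact force between the fingers and tape_spool below 0.2 N); the arm keeps its last pose, push and grip.
It fails at once if the pin is drawn right out of the sleeve (more than 72 mm) (z of pin_knob in the frame of sleeve_mouth above 0.099 m).
It fails at once if the pin is wrenched against the sleeve with more than 45 N (contact force between brake_pin and stand above 45 N).
It fails at once if a vial is knocked over (angle between any of vial_a, vial_b's own z axis and vertical above 0.6 rad).
It also fails if it takes over 54 s, if anything falls off the work surface, if the arm or the gripper's body presses on something with over 40 N, if the wrist force passes 120 N, or if a joint passes its speed limit or range.

## Working session

There is one attempt and no reset: what is moved stays moved. The work goes in short steps, Python scripts to look and compute and a tool call to move; the robot and the scene stay as the last step left them, time stands still between calls to the robot, and variables do not carry over. Pictures are saved under pics/ and viewed, at most 10 in all, crops included, and the job is handed in when it is done.

Besides the shell and the picture viewer there is one more tool, called after "Call:" by a JSON object that holds its "api" and its "payload", one argument or row to a line. play_rows: Moves the arm, as the interface text tells. Its arguments: {"type":"object","properties":{"plan":{"type":"array"},"grip_force":{"type":"number"}},"required":["plan"]}

```bash
mkdir -p pics
cat > h.py <<'E'
import numpy as np, cv2
from bench import arm, cams, workorder
def ray(f,u,v):
    d=np.array([(u-f['cx'])/f['fx'],(v-f['cy'])/f['fy'],1.]); T=np.array(f['T'])
    return T[:3,3], T[:3,:3]@d
def onz(f,u,v,z):
    o,d=ray(f,u,v); return o+d*(z-o[2])/d[2]
def proj(f,p):
    T=np.array(f['T']); c=T[:3,:3].T@(np.array(p)-T[:3,3]); return np.array([f['fx']*c[0]/c[2]+f['cx'],f['fy']*c[1]/c[2]+f['cy']])
def save(f,n): cv2.imwrite(n,f['color'][:,:,::-1])
E
python3 - <<'E'
from h import *
np.set_printoptions(precision=4,suppress=True)
for n in('scene','top'):
    f=cams.grab_frame(n);save(f,f'pics/{n}0.png');print(n,f['fx'],f['fy'],f['cx'],f['cy']);print(np.array(f['T']))
s=arm.read_state();print(s);print(arm.tcp_to_grasp)
E
```

```text
scene 364.25202061219454 364.25202061219454 311.22004620629485 200.5974884825017
[[ 0.5678 -0.3139  0.761  -0.0994]
 [-0.8229 -0.2419  0.5141 -0.5011]
 [ 0.0227 -0.9181 -0.3956  0.4471]
 [ 0.      0.      0.      1.    ]]
top 494.1672973625538 494.1672973625538 324.9279406407866 192.17436216910048
[[ 0.0121 -0.9799  0.199   0.3211]
 [-0.9999 -0.0101  0.0113 -0.0642]
 [-0.0091 -0.1991 -0.9799  1.1836]
 [ 0.      0.      0.      1.    ]]
{'time_s': 0.1, 'q': array([ 1.1707,  0.0528,  1.4016, -0.    ,  1.6886, -0.0703]), 'joint_vel': array([-0.0008, -0.0002, -0.0007, -0.0007,  0.002 ,  0.0006]), 'tau': array([  0.0013, -38.2585, -36.0986,  -0.    ,   0.0048,   0.    ]), 'ee_pos': array([0.1699, 0.4965, 0.2305]), 'eef_rot': array([-0.0002,  0.1641,  0.9864, -0.0007]), 'wrist_force': array([-1.3068,  0.2609, -0.6152]), 'wrist_torque': array([ 0.0063, -0.0164,  0.0439]), 'grip_force': 0.0, 'width': 0.08547924896061705}
0.0187
```

View pics/scene0.png

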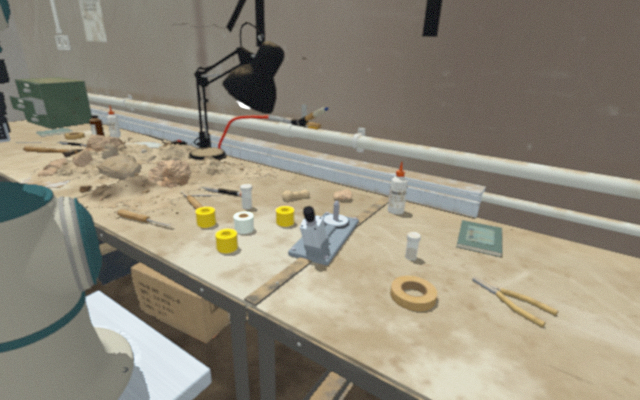

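View pics/top0.png

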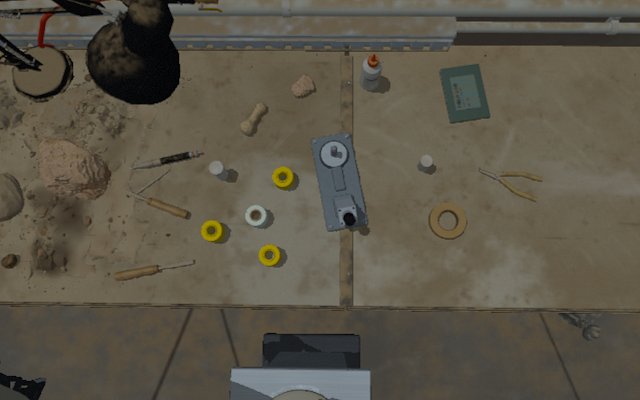

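Both views: candidates for the roll in the top view are pale (256,215), yellow (282,178), (212,231), (269,256), and the flat wide tan roll (447,220). I choose the pale one at (256,215), which is (243,222) in the scene view. The stand has its spindle at (334,153) and its knob at (348,219). The vials are at (218,169) and (426,162).

Run:
```python
from h import *
np.set_printoptions(precision=4,suppress=True)
t=cams.grab_frame('top');s=cams.grab_frame('scene')
a=t['color'][125:270,200:380][:,:,::-1];b=s['color'][165:285,190:370][:,:,::-1]
a=cv2.resize(a,None,fx=4,fy=4,interpolation=cv2.INTER_CUBIC)
b=cv2.resize(b,None,fx=4,fy=4,interpolation=cv2.INTER_CUBIC)
cv2.imwrite('pics/ct.png',a);cv2.imwrite('pics/cs.png',b)
hsv=cv2.cvtColor(t['color'],cv2.COLOR_RGB2HSV)
m=((hsv[...,1]<70)&(hsv[...,2]>150)).astype(np.uint8)
n,l,st,c=cv2.connectedComponentsWithStats(m)
for i in range(1,n):
    if st[i,4]>25 and 120<c[i,1]<280:
        print(st[i],c[i],onz(t,*c[i],0.042))
# spindle table ellipse, knob
m=((hsv[...,2]<45)).astype(np.uint8)
n,l,st,c=cv2.connectedComponentsWithStats(m)
for i in range(1,n):
    if st[i,4]>25 and 120<c[i,1]<280 and c[i,0]>200: print('dark',st[i],c[i])
```

```text
[246 205  20  20 159] [255.1258 214.8679] [0.4971 0.1115 0.042 ]
dark [343 213  13  14 121] [349.     219.0909]
```

View pics/ct.png

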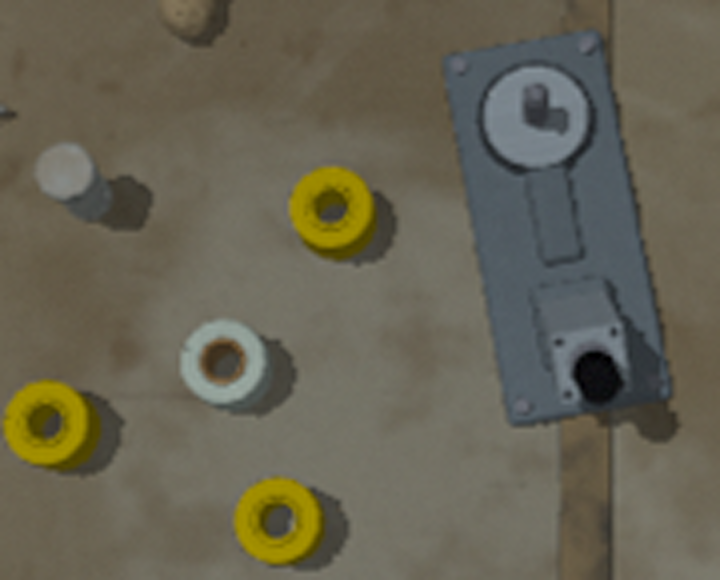

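View pics/cs.png

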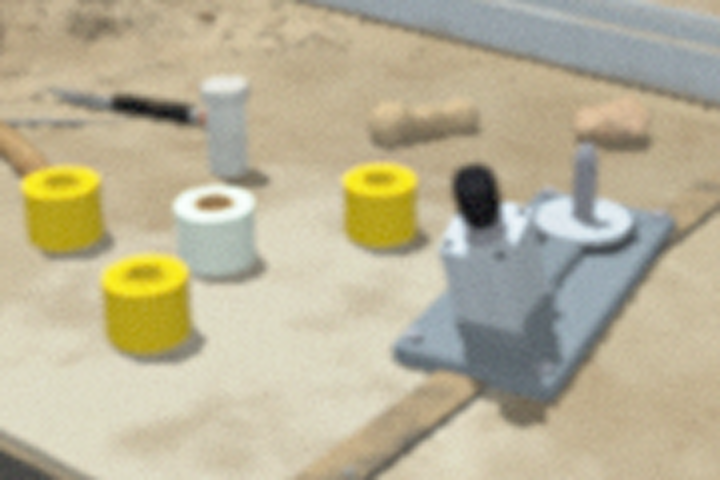

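The crops confirm the choice: a pale roll with a brown core, its top rim centred at crop (223.5,361), i.e. pixel (255.5,214.9). The table disc centre is about (333.6,153.9), and the plate corners and knob end are clear.

Run:
```python
from h import *
np.set_printoptions(precision=4,suppress=True)
t=cams.grab_frame('top');s=cams.grab_frame('scene')
T=lambda x,y:(200+(x+.5)/4-.5,125+(y+.5)/4-.5)
S=lambda x,y:(190+(x+.5)/4-.5,165+(y+.5)/4-.5)
print('roll top',onz(t,*T(223.5,361.5),.042),'scene',onz(s,*S(214,202),.042))
tab=onz(t,*T(536,117.5),.024);print('table top',tab,'scene',onz(s,*S(585,220),.024))
print('tip',onz(t,*T(536,88),.076),'scene',onz(s,*S(585,148),.075))
C=np.array([onz(t,*T(*p),.014) for p in[(443,57),(602,30),(673,398),(510,426)]])
print(C,C.mean(0)); ex=(C[0]+C[1]-C[2]-C[3]);ex/=np.linalg.norm(ex)
print('yaw',np.degrees(np.arctan2(ex[1],ex[0])))
ez=np.array([0,0,1.]);a=ez*np.cos(.45)-ex*np.sin(.45)
# mouth: intersection of guess; knob end centre on top view at height .09+.042cos
zt=.09+.042*np.cos(.45)
e=onz(t,*T(599,377),zt);print('knob end',e,'mouth',e-a*.042,'from table along x',(e-a*.042-tab)@ex,(e-tab)@np.cross(ez,ex))
def tri(p,q):
    o1,d1=ray(t,*p);o2,d2=ray(s,*q);A=np.c_[d1,-d2];k=np.linalg.lstsq(A,o2-o1,rcond=None)[0];return (o1+k[0]*d1+o2+k[1]*d2)/2,np.linalg.norm(o1+k[0]*d1-o2-k[1]*d2)
print('tri knob-centre',tri(T(598,377),S(477,197)), 'pred',e-a*.015)
```

```text
roll top [0.4968 0.1106 0.042 ] scene [0.4968 0.1099 0.042 ]
table top [ 0.6516 -0.0709  0.024 ] scene [ 0.6501 -0.0744  0.024 ]
tip [ 0.6546 -0.0704  0.076 ] scene [ 0.6497 -0.0717  0.075 ]
[[ 0.6926 -0.0132  0.014 ]
 [ 0.7109 -0.1113  0.014 ]
 [ 0.482  -0.154   0.014 ]
 [ 0.4642 -0.0571  0.014 ]] [ 0.5874 -0.0839  0.014 ]
yaw 10.729408849828197
knob end [ 0.4773 -0.1055  0.1278] mouth [ 0.4953 -0.1021  0.09  ] from table along x -0.15935458579282819 -0.001557403436057169
tri knob-centre (array([ 0.4792, -0.1053,  0.1143]), np.float64(0.0003959499880133022)) pred [ 0.4837 -0.1043  0.1143]
```

Call:
{"api": "play_rows", "payload": {
  "plan": [
    [100,[0,0,0],-9.9],
    [100,[0,0,0],-9.9],
    [100,[0,0,0],-9.8],
    [100,[-0.02,-0.03,0],0],
    [100,[-0.025,-0.045,0],0],
    [100,[-0.025,-0.045,0],0],
    [100,[-0.025,-0.045,0],0],
    [100,[-0.025,-0.045,0],0],
    [100,[-0.025,-0.045,0],0],
    [100,[-0.025,-0.045,0],0]
  ]
}}

```text
time_s: 1.55
ee_pos: [0.3936, 0.2321, 0.2314]
eef_rot: [0.0, -0.093, 0.996, 0.0]
wrist_force: [1.4, 0.1, -0.4]
width: 0.0854
grip_force: 0.0
```

```bash
cat > d.py <<'E'
import sys
from h import *
np.set_printoptions(precision=4,suppress=True)
def rel(tgt,yaw=10.73):
    s=arm.read_state();q=s['eef_rot']
    from scipy.spatial.transform import Rotation as R
    M=R.from_quat([q[1],q[2],q[3],q[0]]).as_matrix()
    tool_yaw=np.degrees(np.arctan2(M[1,1],M[0,1]))
    print('t',s['time_s'],'pos',s['ee_pos'],'yawerr(turn toolz)',tool_yaw-90-yaw,'zaxis',M[:,2],'F',s['wrist_force'],'w',s['width'],s['grip_force'])
    print('tool shift',M.T@(np.array(tgt)-s['ee_pos']))
if __name__=='__main__': rel([float(x) for x in sys.argv[1:4]])
E
python3 d.py .4968 .1103 .010
```

```text
t 1.55 pos [0.3936 0.2321 0.2314] yawerr(turn toolz) -0.021354274234592907 zaxis [ 0.0004  0.0004 -1.    ] F [ 1.3899  0.1477 -0.4289] w 0.08538258056290692 0.0
tool shift [-0.0787 -0.1389  0.2214]
```

Call:
{"api": "play_rows", "payload": {
  "plan": [
    [100,[-0.025,-0.045,0],0],
    [100,[-0.025,-0.045,0],0],
    [100,[-0.02,-0.035,0],0],
    [100,[-0.009,-0.014,0.03],0],
    [100,[0,0,0.05],0],
    [100,[0,0,0.04],0],
    [100,[0,0,0.03],0],
    [100,[0,0,0],0]
  ]
}}

```text
time_s: 2.55
ee_pos: [0.4946, 0.1114, 0.079]
eef_rot: [-0.003, -0.093, 0.996, -0.0]
wrist_force: [0.6, 0.9, -0.4]
width: 0.0856
grip_force: 0.0
```

```bash
python3 d.py .4968 .1103 .010
```

```text
t 2.55 pos [0.4946 0.1114 0.079 ] yawerr(turn toolz) -0.028841884495857784 zaxis [-0.0053 -0.0007 -1.    ] F [ 0.6387  0.8973 -0.3738] w 0.0856021473411021 0.0
tool shift [-0.0024 -0.0015  0.069 ]
```

Call:
{"api": "play_rows", "payload": {
  "plan": [
    [100,[-0.002,-0.001,0.03],0],
    [100,[0,0,0.025],0],
    [100,[0,0,0.014],0],
    [100,[0,0,0],0],
    [40,[0,0,0],0],
    [40,[0,0,0],0],
    [40,[0,0,0],0],
    [40,[0,0,0],0],
    [40,[0,0,0],0]
  ],
  "grip_force": 30
}}

```text
time_s: 3.68
ee_pos: [0.4993, 0.1112, 0.0137]
eef_rot: [0.001, -0.093, 0.996, 0.0]
wrist_force: [-1.1, -0.2, 6.0]
width: 0.0492
grip_force: 31.3
```

```bash
python3 d.py .651 -.072 .14
```

```text
t 3.675 pos [0.4993 0.1112 0.0137] yawerr(turn toolz) -0.02645327666278874 zaxis [ 0.0024  0.0004 -1.    ] F [-1.1164 -0.1714  5.9859] w 0.049210482822849316 31.25248398631811
tool shift [-0.1154 -0.2082 -0.126 ]
```

Call:
{"api": "play_rows", "payload": {
  "plan": [
    [40,[0,0,-0.015],0],
    [40,[0,0,-0.04],0],
    [40,[0,0,-0.045],0],
    [40,[0,0,-0.03],0],
    [40,[-0.02,-0.036,0],0],
    [40,[-0.025,-0.045,0],0],
    [40,[-0.025,-0.045,0],0],
    [40,[-0.025,-0.045,0],0],
    [40,[-0.015,-0.027,0],0],
    [40,[-0.005,-0.01,0],0]
  ]
}}

```text
time_s: 4.92
ee_pos: [0.6504, -0.0734, 0.1425]
eef_rot: [-0.0, -0.092, 0.996, 0.0]
wrist_force: [-0.3, -0.3, 0.0]
width: 0.0489
grip_force: 31.4
```

Call:
{"api": "play_rows", "payload": {
  "plan": [
    [40,[0,0,0],0],
    [40,[0,0,0],0],
    [40,[0,0,0],0]
  ]
}}

```text
time_s: 5.3
ee_pos: [0.6497, -0.071, 0.1427]
eef_rot: [0.0, -0.094, 0.996, 0.0]
wrist_force: [-0.3, -0.1, -0.4]
width: 0.0487
grip_force: 31.4
```

```bash
python3 d.py .651 -.072 .14
python3 - <<'E'
from h import *
t=cams.grab_frame('top');s=cams.grab_frame('scene')
a=t['color'][100:220,270:400][:,:,::-1];b=s['color'][125:275,270:400][:,:,::-1]
a=cv2.resize(a,None,fx=3,fy=3,interpolation=cv2.INTER_CUBIC)
b=cv2.resize(b,None,fx=3,fy=3,interpolation=cv2.INTER_CUBIC)
o=np.zeros((450,780,3),np.uint8);o[:360,:390]=a;o[:,390:]=b;cv2.imwrite('pics/c2.png',o)
E
```

```text
t 5.3 pos [ 0.6497 -0.071   0.1427] yawerr(turn toolz) 0.043857147910674854 zaxis [ 0.0003  0.0002 -1.    ] F [-0.2828 -0.1279 -0.3957] w 0.04874458325959387 31.37223506346345
tool shift [-0.0011 -0.0013  0.0027]
```

View pics/c2.png

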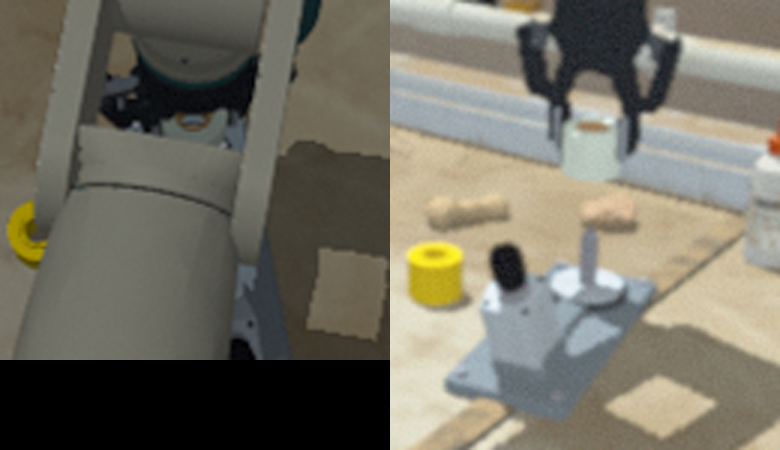

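The roll hangs upright in the gripper above the spindle: scene crop, roll edges about 562–622, spindle tip at (590,230). I'll refine its offset from the held roll's silhouette.

Run:
```python
from h import *
np.set_printoptions(precision=4,suppress=True)
s=cams.grab_frame('scene')
c=s['color'].astype(int)
for v in(174,178,180): print(v,[tuple(x) for x in c[v,322:354:1]])
for u in(337,338): print(u,[tuple(x) for x in c[160:192,u]])
th=np.linspace(0,2*np.pi,400)
def sil(p,z0,z1):
    P=np.array([proj(s,[p[0]+.025*np.cos(a),p[1]+.025*np.sin(a),z]) for z in(z0,z1) for a in th]);return P
P=sil((.651,-.072),.129,.171);B=P[:400];
print('pred x',P[:,0].min(),P[:,0].max(),'bottom row',B[:,1].max(), 'tip',proj(s,[.6513,-.0718,.076]))
for d in((.003,0),(0,.003)):
    Q=sil((.651+d[0],-.072+d[1]),.129,.171);print(d,Q[:,0].min(),Q[:,0].max(),Q[:400,1].max())
```

```text
174 [(np.int64(160), np.int64(169), np.int64(173)), (np.int64(156), np.int64(167), np.int64(172)), (np.int64(149), np.int64(157), np.int64(162)), (np.int64(132), np.int64(140), np.int64(146)), (np.int64(124), np.int64(133), np.int64(133)), (np.int64(139), np.int64(152), np.int64(147)), (np.int64(172), np.int64(183), np.int64(177)), (np.int64(179), np.int64(192), np.int64(180)), (np.int64(180), np.int64(194), np.int64(183)), (np.int64(184), np.int64(198), np.int64(185)), (np.int64(177), np.int64(191), np.int64(181)), (np.int64(182), np.int64(194), np.int64(186)), (np.int64(184), np.int64(199), np.int64(186)), (np.int64(187), np.int64(200), np.int64(188)), (np.int64(186), np.int64(199), np.int64(186)), (np.int64(194), np.int64(205), np.int64(194)), (np.int64(187), np.int64(200), np.int64(193)), (np.int64(189), np.int64(202), np.int64(192)), (np.int64(185), np.int64(199), np.int64(189)), (np.int64(188), np.int64(200), np.int64(190)), (np.int64(182), np.int64(197), np.int64(185)), (np.int64(183), np.int64(195), np.int64(186)), (np.int64(175), np.int64(186), np.int64(178)), (np.int64(152)
[... 5960 characters left out ...]
), (np.int64(185), np.int64(196), np.int64(187)), (np.int64(188), np.int64(203), np.int64(190)), (np.int64(187), np.int64(197), np.int64(186)), (np.int64(195), np.int64(197), np.int64(178)), (np.int64(199), np.int64(185), np.int64(158)), (np.int64(205), np.int64(190), np.int64(152)), (np.int64(198), np.int64(183), np.int64(147)), (np.int64(193), np.int64(175), np.int64(142)), (np.int64(194), np.int64(176), np.int64(142)), (np.int64(211), np.int64(187), np.int64(155))]
pred x 327.367333752103 348.29978569856587 bottom row 185.3897999922391 tip [336.2366 201.0863]
(0.003, 0) 328.0011616910684 348.89413395115304 185.04612304062323
(0, 0.003) 326.362455322459 347.2379179294086 185.12100608005943
```

Call:
{"api": "play_rows", "payload": {
  "plan": [
    [40,[-0.004,-0.001,0.02],0],
    [40,[0,0,0.02],0],
    [40,[0,0,0.01],0],
    [40,[0,0,0.01],0],
    [40,[0,0,0],0],
    [40,[0,0,0],0]
  ]
}}

```text
time_s: 6.2
ee_pos: [0.6545, -0.0723, 0.083]
eef_rot: [0.001, -0.093, 0.996, -0.0]
wrist_force: [-0.5, -0.1, -0.3]
width: 0.0488
grip_force: 31.4
```

```bash
python3 d.py .6538 -.0713 .038
```

```text
t 6.2 pos [ 0.6545 -0.0723  0.083 ] yawerr(turn toolz) -0.026956970296506455 zaxis [ 0.0012 -0.0001 -1.    ] F [-0.4539 -0.1494 -0.327 ] w 0.04875217103299586 31.37238621711731
tool shift [0.0005 0.0011 0.045 ]
```

No contact yet, with the roll's bottom at about 69 mm and the tip at 76 mm, so the tip is already inside the hole. Carrying on down.

Call:
{"api": "play_rows", "payload": {
  "plan": [
    [40,[0,0.001,0.008],0],
    [40,[0,0,0.008],0],
    [40,[0,0,0.008],0],
    [40,[0,0,0],0]
  ]
}}

```text
time_s: 6.7
ee_pos: [0.6533, -0.0712, 0.0569]
eef_rot: [-0.001, -0.093, 0.996, 0.0]
wrist_force: [0.7, -0.1, -1.4]
width: 0.049
grip_force: 31.4
```

```bash
python3 d.py .6538 -.0713 .038
```

```text
t 6.7 pos [ 0.6533 -0.0712  0.0569] yawerr(turn toolz) -0.02712995694284004 zaxis [-0.002   0.0004 -1.    ] F [ 0.6923 -0.1437 -1.3614] w 0.04902954847188098 31.368553284555674
tool shift [-0.0005 -0.0002  0.0189]
```

Call:
{"api": "play_rows", "payload": {
  "plan": [
    [40,[0,0,0.007],0],
    [40,[0,0,0.006],0],
    [40,[0,0,0.003],0],
    [40,[0,0,0],0],
    [40,[0,0,0],0]
  ]
}}

```text
time_s: 7.32
ee_pos: [0.6541, -0.0713, 0.0426]
eef_rot: [0.0, -0.093, 0.996, -0.0]
wrist_force: [-0.1, 0.7, -0.8]
width: 0.0488
grip_force: 31.4
```

```bash
python3 d.py .6538 -.0713 .038
```

```text
t 7.325 pos [ 0.6541 -0.0713  0.0426] yawerr(turn toolz) -0.026726570502969338 zaxis [ 0.0005  0.     -1.    ] F [-0.1392  0.6919 -0.7527] w 0.048804895037172516 31.372805312275887
tool shift [0.0003 0.     0.0046]
```

Call:
{"api": "play_rows", "payload": {
  "plan": [
    [40,[0,0,0.003],0],
    [40,[0,0,0.002],0],
    [40,[0,0,0],0],
    [40,[0,0,0],0]
  ]
}}

```text
time_s: 7.82
ee_pos: [0.654, -0.0713, 0.0378]
eef_rot: [0.0, -0.093, 0.996, -0.0]
wrist_force: [-2.2, 0.6, 4.2]
width: 0.049
grip_force: 31.7
```

```bash
python3 d.py .6538 -.0713 .038
```

```text
t 7.825 pos [ 0.654  -0.0713  0.0378] yawerr(turn toolz) -0.025105063397287353 zaxis [ 0.0004  0.     -1.    ] F [-2.2329  0.5944  4.1942] w 0.04902744509119192 31.690208707004786
tool shift [ 0.0002  0.     -0.0002]
```

Call:
{"api": "play_rows", "payload": {
  "plan": [
    [70,[0,0,0],0],
    [90,[0,0,0],0],
    [90,[0,0,0],0],
    [90,[0,0,0],0],
    [90,[0,0,-0.03],0],
    [90,[0,0,-0.05],0],
    [90,[0,0,-0.05],0],
    [90,[0.05,0,-0.02],0],
    [90,[0.05,0,0],0],
    [90,[0,0,0],0]
  ]
}}

```text
time_s: 9.07
ee_pos: [0.5528, -0.0902, 0.1867]
eef_rot: [-0.001, -0.093, 0.996, 0.0]
wrist_force: [0.9, 0.1, -0.9]
width: 0.0768
grip_force: 0.0
```

```bash
python3 d.py .4837 -.1043 .14
python3 - <<'E'
from h import *
t=cams.grab_frame('top');s=cams.grab_frame('scene')
a=t['color'][100:250,270:400][:,:,::-1];b=s['color'][145:295,270:400][:,:,::-1]
a=cv2.resize(a,None,fx=3,fy=3,interpolation=cv2.INTER_CUBIC)
b=cv2.resize(b,None,fx=3,fy=3,interpolation=cv2.INTER_CUBIC)
cv2.imwrite('pics/c3.png',np.hstack([a,b]))
E
```

```text
t 9.075 pos [ 0.5528 -0.0902  0.1867] yawerr(turn toolz) -0.10241430822976483 zaxis [-0.002   0.0004 -1.    ] F [ 0.8669  0.0613 -0.9253] w 0.0768013248253813 0.0
tool shift [ 0.0705 -0.0012  0.0469]
```

View pics/c3.png

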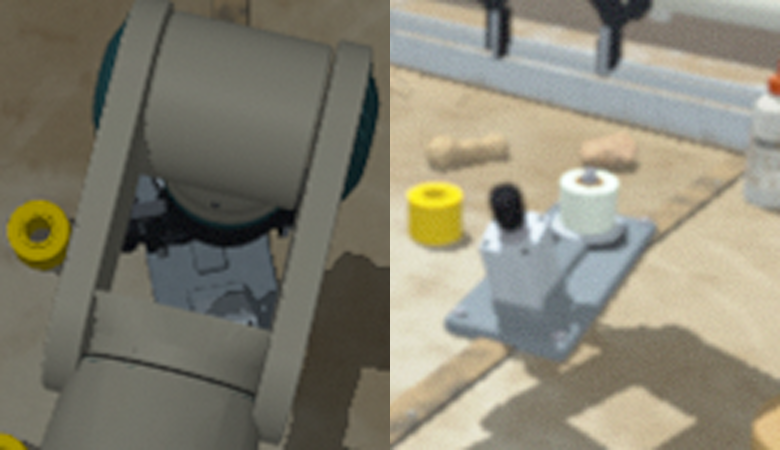

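The roll sits flat on the table with the spindle tip showing through its hole (right crop, (590,195)), and the knob at (507,205) is still home. Knob centre estimate: (0.479, -0.105, 0.114).

Call:
{"api": "play_rows", "payload": {
  "plan": [
    [90,[0.045,0,0],0],
    [90,[0.032,0,0],0],
    [90,[0,0,0.03],0],
    [90,[0,0,0.03],0],
    [90,[0,0,0.015],0],
    [90,[0,0,0],0],
    [90,[0,0,0],0]
  ],
  "grip_force": 20
}}

```text
time_s: 10.05
ee_pos: [0.481, -0.1043, 0.1136]
eef_rot: [0.001, -0.093, 0.996, -0.0]
wrist_force: [-0.0, 0.8, -0.1]
width: 0.077
grip_force: 0.0
```

```bash
python3 d.py .477 -.105 .100
python3 - <<'E'
from h import *
t=cams.grab_frame('top');s=cams.grab_frame('scene')
a=t['color'][140:260,290:400][:,:,::-1];b=s['color'][165:285,260:370][:,:,::-1]
z=lambda a:cv2.resize(a,None,fx=3.6,fy=3.6,interpolation=cv2.INTER_CUBIC)
cv2.imwrite('pics/c4.png',np.hstack([z(a),z(b)]))
E
```

```text
t 10.05 pos [ 0.481  -0.1043  0.1136] yawerr(turn toolz) -0.012576405117240341 zaxis [ 0.002  -0.0005 -1.    ] F [-0.0018  0.8137 -0.1425] w 0.0770262859274704 0.0
tool shift [0.0041 0.     0.0136]
```

View pics/c4.png

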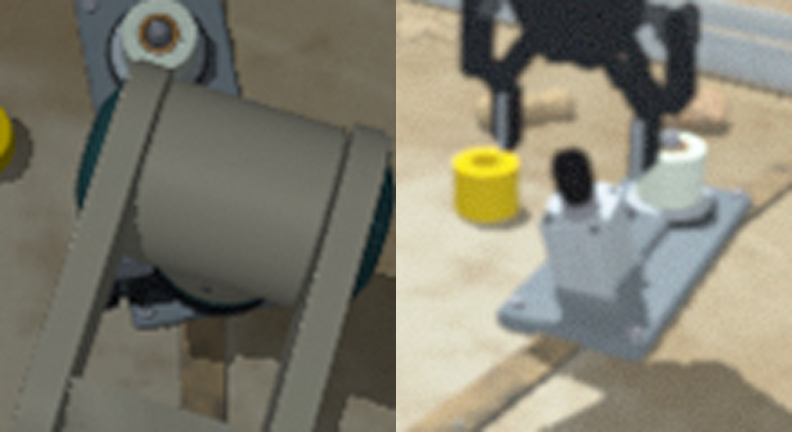

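The knob at crop (573,178) lies between the two fingers, and the roll is concentric with the spindle in the top view. Lowering and closing gently.

Call:
{"api": "play_rows", "payload": {
  "plan": [
    [90,[0.004,0,0.008],0],
    [90,[0,0,0.006],0],
    [60,[0,0,0],0],
    [45,[0,0,0],0],
    [36,[0,0,0],0],
    [31,[0,0,0],0],
    [28,[0,0,0],0],
    [25,[0,0,0],0],
    [22,[0,0,0],0],
    [20,[0,0,0],0]
  ],
  "grip_force": 20
}}

```text
time_s: 11.4
ee_pos: [0.4762, -0.105, 0.0985]
eef_rot: [0.0, -0.093, 0.996, -0.0]
wrist_force: [-0.3, -1.3, 1.7]
width: 0.0235
grip_force: 19.7
```

```bash
python3 d.py .477 -.105 .100
```

```text
t 11.4 pos [ 0.4762 -0.105   0.0985] yawerr(turn toolz) -0.026416973481058648 zaxis [ 0.0004 -0.0002 -1.    ] F [-0.3157 -1.2611  1.7164] w 0.02354923163107303 19.733762741088867
tool shift [-0.0008 -0.0002 -0.0015]
```

Call:
{"api": "play_rows", "payload": {
  "plan": [
    [20,[0.0009,0,-0.0018],0],
    [20,[0.0013,0,-0.0027],0],
    [20,[0.0013,0,-0.0027],0],
    [20,[0.0013,0,-0.0027],0],
    [20,[0,0,0],0],
    [20,[0,0,0],0]
  ]
}}

```text
time_s: 12.15
ee_pos: [0.4714, -0.1058, 0.1084]
eef_rot: [0.0, -0.093, 0.996, -0.0]
wrist_force: [1.6, -0.5, 0.7]
width: 0.0231
grip_force: 19.9
```

```bash
python3 d.py .4762 -.105 .0985
```

```text
t 12.15 pos [ 0.4714 -0.1058  0.1084] yawerr(turn toolz) -0.027166016636197554 zaxis [ 0.0001 -0.     -1.    ] F [ 1.5646 -0.5139  0.7496] w 0.02305624649023728 19.8640975356102
tool shift [-0.0049 -0.0001  0.0099]
```

Call:
{"api": "play_rows", "payload": {
  "plan": [
    [20,[0.0013,0,-0.0027],0],
    [20,[0.0017,0,-0.0036],0],
    [20,[0.0017,0,-0.0036],0],
    [20,[0.0017,0,-0.0036],0],
    [20,[0.0013,0,-0.0027],0],
    [20,[0,0,0],0],
    [20,[0,0,0],0]
  ]
}}

```text
time_s: 13.02
ee_pos: [0.4637, -0.1072, 0.1244]
eef_rot: [-0.0, -0.093, 0.996, 0.0]
wrist_force: [1.0, -0.1, -1.2]
width: 0.0233
grip_force: 19.9
```

```bash
python3 d.py .4762 -.105 .0985
```

```text
t 13.025 pos [ 0.4637 -0.1072  0.1244] yawerr(turn toolz) -0.02615521645070018 zaxis [-0.0001  0.0001 -1.    ] F [ 0.9972 -0.1228 -1.2029] w 0.023287587104072277 19.866076111793518
tool shift [-0.0127 -0.0002  0.0259]
```

28.8 mm drawn, with small forces; 16 mm to go.

Call:
{"api": "play_rows", "payload": {
  "plan": [
    [20,[0.0013,0,-0.0027],0],
    [20,[0.0017,0,-0.0036],0],
    [20,[0.0017,0,-0.0036],0],
    [20,[0.0013,0,-0.0027],0],
    [20,[0.0009,0,-0.0018],0],
    [20,[0,0,0],0],
    [20,[0,0,0],0],
    [20,[0,0,0],0],
    [20,[0,0,0],0]
  ]
}}

```text
time_s: 14.15
ee_pos: [0.457, -0.1085, 0.1387]
eef_rot: [-0.0, -0.093, 0.996, 0.0]
wrist_force: [0.6, -0.3, -1.1]
width: 0.0233
grip_force: 19.9
```

```bash
python3 d.py .4762 -.105 .0985
python3 - <<'E'
from h import *
s=cams.grab_frame('scene')
b=s['color'][155:285,260:390][:,:,::-1]
cv2.imwrite('pics/c5.png',cv2.resize(b,None,fx=4.6,fy=4.6,interpolation=cv2.INTER_CUBIC))
E
```

```text
t 14.15 pos [ 0.457  -0.1085  0.1387] yawerr(turn toolz) -0.02643313613242171 zaxis [-0.0001  0.0001 -1.    ] F [ 0.5779 -0.2963 -1.0755] w 0.023311235892859775 19.85384702682495
tool shift [-0.0195 -0.0001  0.0402]
```

View pics/c5.png

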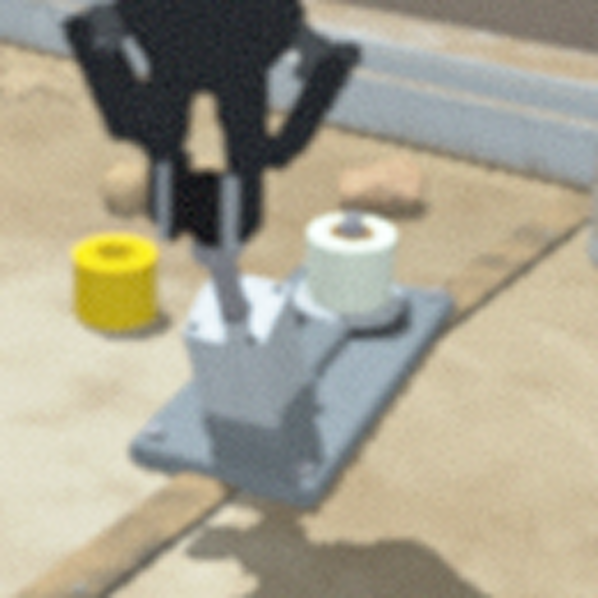

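The pin is held at the knob, its shaft showing from the collar (212,250) down to the mouth (235,318), with the dark ring there. The roll is seated at (350,265), and the drawn length by TCP travel is 44.7 mm. Handing in.

```bash
python3 -c "
from bench import workorder; print(workorder.hand_in())"
```

```text
the job is handed in; nothing more can be done
None
```

I handed the job in with the pale roll seated flat over the spindle and let go, and the brake pin held still about 45 mm out under light force; the hand-in returned no verdict.

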